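Lift a freshly lacquered panel onto the drying plate and start it

ROBOT

A 6-joint arm with a two-finger parallel gripper is mounted at the origin on the work surface. World frame = base frame: x ahead of the robot, y to its left, z up, the work surface at z = 0. Lengths are in mm, angles in rad, forces in N, time in s.
With the tool pointing down it reaches from about 350 to 975 mm from the base axis. Payload 7.1 kg.
Tool frame: the origin (TCP) lies on the mounting face of the last link; the fingertips stand 182 mm ahead of it and the grasp point (between the pads) lies 163 mm ahead of it (ctrl.tcp_to_tips is the distance from the TCP to the fingertips, in mm); z points along the fingers, y is the direction in which the jaws open and shut (so a half turn about z gives the same grasp; the last joint's range is limited). The gripper opens to 88 mm and grips with 3 to 60 N. Pads are 20 mm wide; open, the fingers measure 115 mm over their backs; the gripper's body (75 mm by 178 mm) begins 61 mm behind the grasp point.
Start: joints at [-1.347, 0.423, 1.63, -0, 1.089, -0.019], TCP at [150.283, -606.648, 404.675] pointing down, gripper open.
Joint ranges: [-3, 3], [-0.9, 2.11], [0.09, 2.58], [-1.31, 4.45], [0.11, 2.69], [-2.54, 2.54]. Speed limits (rad/s): [2.39, 2.39, 3.01, 3.14, 3.14, 3.14].

INTERFACE

Orientations are given as a rotation vector (axis times angle).
In Python, from workcell import ctrl gives the robot as it stands. The module is installed in compiled form; this text tells all that it offers.
- The arm moves only by the tool send_rows, never from a script. Its argument "commands" is a list of rows, each an object with "translation": the shift along the world's x, y, z normalised to -1 to 1, where 1 is 0.1 m, a list of three; "twist": the turn, a rotation vector about the world's x, y, z normalised to -1 to 1, where 1 is 0.5 rad, a list of three. A call has exactly 10 rows; each row is the pose to reach, as a shift and turn from the pose commanded when the call began; what a row does not reach only later rows make up. A row lasts 1/10 s, in which the tool goes at most 50 mm and 8.59 degrees, less where a joint would pass 70% of its speed; a pose out of reach is approached as far as the arm can. A call with a number of a shift or a turn outside -1 to 1 is refused whole. A call with a gripper value outside its range is refused whole. "grip" is the closure, from -1 (fully open) to 1 (shut), set as the call begins (left out, the last holds). The fingers move at their own pace and stop on an object; the grip force is fixed at half the most. Time passes only in rows, so rows that repeat a pose let the fingers close, or fill a call up. It gives the time, the measured TCP pose, the force and the opening at its end, in the units of the state.
- ctrl.get_obs(): the state, without advancing time (a new reading comes with each control period).
- ctrl.get_image(name): name is "side" or "top" or "wrist"; returns a dict with "img" (400x640x3 uint8, red, green, blue), "intrinsics" (3x3 intrinsics, pixels), "cam_to_world" (4x4, takes a point from camera to world coordinates). Camera axes: x right, y down, z forward; pixel columns grow to the right and rows downward; lengths in mm; the calibration is good to about 2 mm. A picture is of the moment at which its call begins. There is no depth.
- ctrl.close_job(): hands the job in, once; it reports no verdict.
The state is a dict: "t": time; "qpos": joint angles; "qvel": joint speeds; "joint_torque": joint torques, N m; "ee_pos": TCP position; "orientation": TCP orientation; "ft_force": force on the tool from outside, world axes, zero at the start; "moment": the same for the moment, N m; "width": finger opening in mm.
Only numpy, scipy, OpenCV 4.12 (cv2) and the standard library are available. Lean on these libraries where they do the work, as an engineer would, in place of code of your own. Each camera call takes 0.05 s, during which the arm holds its last target. There are 200 camera calls.

TASK

The small wooden panel on the wooden rack has a wet coat: without touching it with the gripper, slide the steel lifting scraper under it, lift it off and lower it gently, level, centred and square onto the two aluminium ribs of the grey drying plate, then draw the scraper out and lay it flat on the bench. With the panel on the plate, press the small round key of the timer box and then its wide bar key, each fully down, one at a time and let go. Leave the other things on the bench where they stand.

Things in the scene. Friction and masses are not known exactly. Their poses are not given: they have to be found in the camera images.
- panel: light wooden panel, 90 (x) x 170 (y) x 9 thick, about 0.1 kg, lying loose across the two bearers of the rack. Origin: centre of its underside; z up. Its coat is wet: only the scraper may touch it.
- rack: fixed low wooden rack: base 130 (x) x 180 (y) x 4 with two bearers along x, each 110 long, 18 wide, centred at y = -66 and +66, tops 26 above the bench. Under the panel is a free tunnel along x, 114 wide, 22 high (4 to 26 above the bench), open at both ends. Origin: centre of its underside, on the bench; x points away from the robot (within 0.2 rad).
- plate: fixed grey drying plate: slab 150 (x) x 190 (y) x 22 with two aluminium ribs along x, each 110 long, 18 wide, centred at y = -66 and +66, tops 46 above the bench; the channel between, 114 wide and 24 deep, is open at both ends. Origin: centre of its underside, on the bench; x points away from the robot (within 0.2 rad). Plate and rack may stand left or right.
- plate_top (a point): point on the plate's axis, midway between the ribs at the height of their tops, 46 above the bench: where the panel's origin should come to rest; axes as the plate's.
- scraper: trowel-like lifting scraper, flat on the bench, 0.28 kg: steel blade 195 (x) x 80 (y) x 2.5, x = -50 to +145 (free front edge); over its rear a flat-sided wooden handle along x, x = -55 to +45, 24 wide, 34 to 62 above the blade's underside, on posts at x = -35 and +25. Origin: underside of the blade below the handle; x to the front edge, z up. Carries the panel with its centre at x = 98.
- scraper_grip (a point): point in the handle's middle, 48 above the scraper's origin: where to grip, fingers closing along the scraper's y.
- timer: fixed grey timer box, 90 (x) x 170 (y) x 40 high, standing between rack and plate a little further back, with two black spring keys on top. Origin: centre of its underside.
- key_round (a joint): travel of the small round key, 0 up, 0.006 m fully down (about 5 N), springs back.
- key_round_top (a point): centre of the top of the small round key (30 dia), on the box's +y side (left as the robot sees it); it is pressed straight down.
- key_bar (a joint): travel of the wide bar key, 0 up, 0.006 m fully down (about 5 N), springs back.
- key_bar_top (a point): centre of the top of the wide bar key (34 x 64), on the box's -y side; it is pressed straight down.
- glue: bystander: yellow closed bottle, 60 dia x 160 tall; leave alone. Origin: underside
- tin: bystander: closed steel can, 100 dia x 110 tall; leave alone. Origin: underside
- tape: bystander: flat roll of paper tape, 100 dia x 25 tall; leave alone. Origin: underside
- sander: bystander: cork sanding block, 120 x 65 x 45; leave alone. Origin: underside
- mallet: bystander: wooden mallet lying down, about 265 long, head 120 wide, 50 tall; leave alone. Origin: underside
- pot: bystander: open white plastic cup, 80 dia x 90 tall; leave alone. Origin: underside
- square: bystander: small try square lying flat, 170 x 100 x 20; leave alone. Origin: underside
Mind the look-alikes: they are no part of the job. What is shaped like the scraper but blue or pink is not meant.

How it is judged:
By the outcome, as a careful person would: the job done as asked, in the order asked, and still so for the second after the job is handed in, with the robot touching nothing.
It also fails if it takes over 72 s, if anything falls off the work surface, if the arm or the gripper's body presses on something with over 40 N, if the wrist force passes 120 N, or if a joint passes its speed limit or range.

## Working session

There is one attempt and no reset: what is moved stays moved. The work goes in short steps, Python scripts to look and compute and a tool call to move; the robot and the scene stay as the last step left them, time stands still between calls to the robot, and variables do not carry over. Pictures are saved under pics/ and viewed, about 8 in all and at most 12, crops included, and the job is handed in when it is done.

Besides the shell and the picture viewer there is one more tool, called after ">>>" by a JSON object that holds its "op" and its "data". send_rows: Moves the arm, as the interface text tells. Its arguments: {"type":"object","properties":{"commands":{"type":"array","items":{"type":"object","properties":{"translation":{"type":"array","items":{"type":"number"}},"twist":{"type":"array","items":{"type":"number"}}}}},"grip":{"type":"number"}},"required":["commands"]}

```bash
mkdir -p pics
cat > h.py <<'E'
import numpy as np, cv2
from workcell import ctrl
from scipy.spatial.transform import Rotation as R
def grab(name,fn):
    d=ctrl.get_image(name); cv2.imwrite('pics/%s.png'%fn,cv2.cvtColor(d['img'],cv2.COLOR_RGB2BGR))
    np.savez('pics/%s.npz'%fn,**d); return d
def load(fn): return dict(np.load('pics/%s.npz'%fn))
def ray(d,u,v,z):
    K=d['intrinsics'];T=d['cam_to_world']
    r=T[:3,:3]@np.linalg.solve(K,[u,v,1.]);c=T[:3,3]
    return c+r*(z-c[2])/r[2]
def proj(d,p):
    K=d['intrinsics'];T=d['cam_to_world']
    q=K@(T[:3,:3].T@(np.array(p,float)-T[:3,3])); return q[:2]/q[2]
E
python3 - <<'E'
from h import *
for n in ('top','side'):
    d=grab(n,n+'0'); print(d['cam_to_world'].round(2).tolist(),d['intrinsics'].tolist())
o=ctrl.get_obs(); print(o)
E
```

```text
[[0.01, -0.99, 0.16, 270.26], [-1.0, -0.02, -0.0, 27.84], [0.01, -0.16, -0.99, 1788.89], [0.0, 0.0, 0.0, 1.0]] [[454.1395800248791, 0.0, 314.85080689831955], [0.0, 454.1395800248791, 199.53816492231968], [0.0, 0.0, 1.0]]
[[-1.0, -0.03, 0.02, 494.83], [-0.04, 0.58, -0.82, 1282.46], [0.01, -0.82, -0.58, 979.78], [0.0, 0.0, 0.0, 1.0]] [[397.90980277950547, 0.0, 324.3161619997333], [0.0, 397.90980277950547, 196.82233973840175], [0.0, 0.0, 1.0]]
{'t': 0.1, 'qpos': array([-1.34698880e+00,  4.23761539e-01,  1.63059905e+00,  1.38940029e-05,
        1.08861939e+00, -1.89954550e-02]), 'qvel': array([-0.00099349, -0.0020041 , -0.00230374, -0.00086286,  0.00054706,
       -0.00180467]), 'joint_torque': array([ 7.84998192e-04, -5.45618641e+01, -2.74325395e+01,  6.45507197e-02,
        1.87962293e-02, -7.24988240e-06]), 'ee_pos': array([ 150.2387263 , -606.41534051,  403.98676994]), 'orientation': array([-3.11710024e+00, -3.80280539e-01,  2.03457277e-04]), 'ft_force': array([-0.58663087,  0.3300623 ,  0.09285688]), 'moment': array([-0.01233288, -0.02530207, -0.00878128]), 'width': 88.0701997818663}
```

View pics/top0.png

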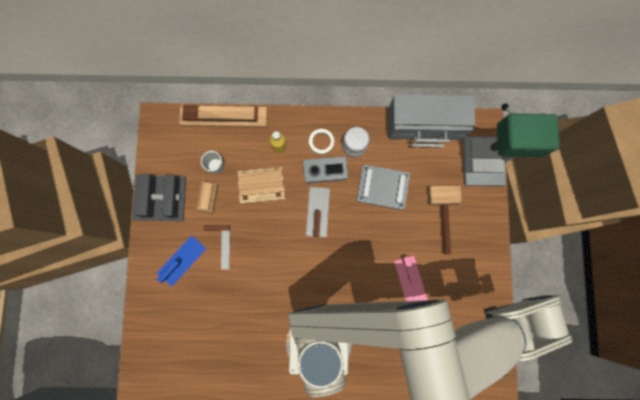

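View pics/side0.png

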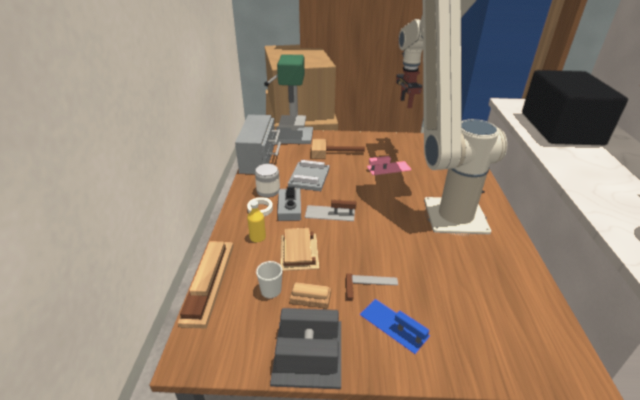

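The top view shows the rack with the panel at (261,184), the timer at (325,169) and the plate at (384,187). The steel scraper is at (318,212) with its handle end towards the robot; the blue and pink scrapers are decoys. The side view agrees.

Run:
```python
from h import *
d=load('top0')
for n,u,v,z in [('blade front',319,189,2),('blade back',317,236,2),('handle front',318,210,62),('handle rear',317,235,62),('panel',261,184,35),('plate',384,187,46),('round',315,170,48),('bar',334,169,48),('tin',356,141,110),('glue',278,142,160)]:
    print(n,ray(d,u,v,z).round(0))
i=cv2.resize(d['img'][110:260,180:430],None,fx=3.2,fy=3.2,interpolation=cv2.INTER_CUBIC)
cv2.imwrite('pics/crop.png',i[:,:,::-1])
o=ctrl.get_obs(); print(R.from_rotvec(o['orientation']).as_matrix().round(2))
w=grab('wrist','w0');T=R.from_rotvec(o['orientation']).as_matrix()
print('cam in tool',(T.T@(w['cam_to_world'][:3,3]-o['ee_pos'])).round(1),(T.T@w['cam_to_world'][:3,:3]).round(3).tolist(),w['intrinsics'].round(1).tolist())
```

```text
blade front [597.   6.   2.]
blade back [409.  11.   2.]
handle front [504.   9.  62.]
handle rear [408.  12.  62.]
panel [608. 234.  35.]
plate [ 601. -248.   46.]
round [664.  23.  48.]
bar [670. -52.  48.]
tin [ 766. -132.  110.]
glue [743. 162. 160.]
[[ 0.97  0.24 -0.  ]
 [ 0.24 -0.97  0.  ]
 [ 0.   -0.   -1.  ]]
cam in tool [81.4  0.  19.8] [[-0.0, -0.956, -0.293], [1.0, -0.0, -0.0], [0.0, -0.293, 0.956]] [[294.4, 0.0, 321.6], [0.0, 294.4, 198.2], [0.0, 0.0, 1.0]]
```

View pics/crop.png

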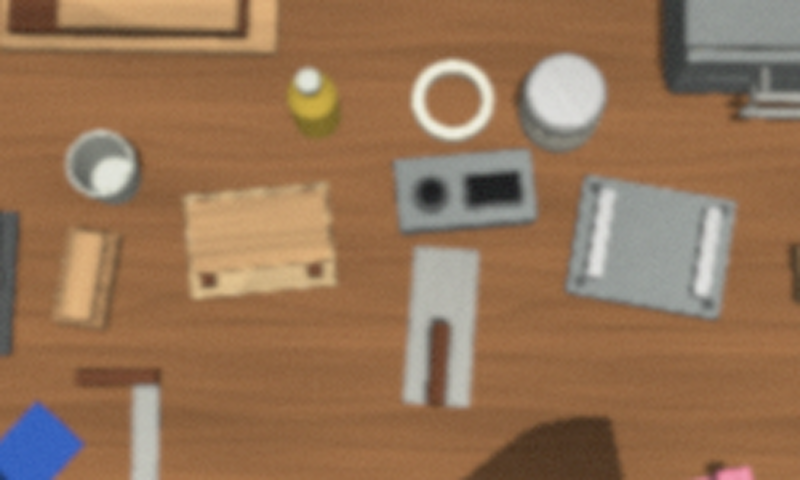

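The crop confirms the layout: scraper blade at (440,325), timer keys at (430,193) and (493,188), plate ribs at (600,232) and (708,252), panel at (258,225). I'm moving over the middle for one close wrist look.

>>> {"op": "send_rows", "data": {"commands": [{"translation": [0.06, 0.1, 0], "twist": [0, 0, -0.05]}, {"translation": [0.12, 0.2, 0], "twist": [0, 0, -0.1]}, {"translation": [0.18, 0.3, 0], "twist": [0, 0, -0.15]}, {"translation": [0.24, 0.4, 0], "twist": [0, 0, -0.2]}, {"translation": [0.3, 0.5, 0], "twist": [0, 0, -0.25]}, {"translation": [0.36, 0.6, 0], "twist": [0, 0, -0.3]}, {"translation": [0.42, 0.7, 0], "twist": [0, 0, -0.35]}, {"translation": [0.48, 0.8, 0], "twist": [0, 0, -0.4]}, {"translation": [0.54, 0.9, 0], "twist": [0, 0, -0.45]}, {"translation": [0.6, 1, 0], "twist": [0, 0, -0.486]}], "grip": -1}}

```text
t: 1.15
ee_pos: [210.5, -506.1, 404.4]
orientation: [-3.141, 0.002, 0.0]
ft_force: [0.6, 0.1, 0.6]
width: 87.7
```

>>> {"op": "send_rows", "data": {"commands": [{"translation": [0.06, 0.1, 0], "twist": [0, 0, 0]}, {"translation": [0.12, 0.2, 0], "twist": [0, 0, 0]}, {"translation": [0.18, 0.3, 0], "twist": [0, 0, 0]}, {"translation": [0.24, 0.4, 0], "twist": [0, 0, 0]}, {"translation": [0.3, 0.5, 0], "twist": [0, 0, 0]}, {"translation": [0.36, 0.6, 0], "twist": [0, 0, 0]}, {"translation": [0.42, 0.7, 0], "twist": [0, 0, 0]}, {"translation": [0.48, 0.8, 0], "twist": [0, 0, 0]}, {"translation": [0.54, 0.9, 0], "twist": [0, 0, 0]}, {"translation": [0.6, 1, 0], "twist": [0, 0, 0]}]}}

```text
t: 2.15
ee_pos: [270.8, -405.8, 404.7]
orientation: [3.142, -0.0, 0.0]
ft_force: [-0.4, -0.9, 0.2]
width: 87.6
```

>>> {"op": "send_rows", "data": {"commands": [{"translation": [0.06, 0.1, 0], "twist": [0, 0, 0]}, {"translation": [0.12, 0.2, 0], "twist": [0, 0, 0]}, {"translation": [0.18, 0.3, 0], "twist": [0, 0, 0]}, {"translation": [0.24, 0.4, 0], "twist": [0, 0, 0]}, {"translation": [0.3, 0.5, 0], "twist": [0, 0, 0]}, {"translation": [0.36, 0.6, 0], "twist": [0, 0, 0]}, {"translation": [0.42, 0.7, 0], "twist": [0, 0, 0]}, {"translation": [0.48, 0.8, 0], "twist": [0, 0, 0]}, {"translation": [0.54, 0.9, 0], "twist": [0, 0, 0]}, {"translation": [0.6, 1, 0], "twist": [0, 0, 0]}]}}

```text
t: 3.15
ee_pos: [330.8, -305.8, 404.7]
orientation: [3.142, -0.0, 0.0]
ft_force: [0.0, -0.4, 0.5]
width: 87.8
```

>>> {"op": "send_rows", "data": {"commands": [{"translation": [0.06, 0.1, 0], "twist": [0, 0, 0]}, {"translation": [0.12, 0.2, 0], "twist": [0, 0, 0]}, {"translation": [0.18, 0.3, 0], "twist": [0, 0, 0]}, {"translation": [0.24, 0.4, 0], "twist": [0, 0, 0]}, {"translation": [0.3, 0.5, 0], "twist": [0, 0, 0]}, {"translation": [0.36, 0.6, 0], "twist": [0, 0, 0]}, {"translation": [0.42, 0.7, 0], "twist": [0, 0, 0]}, {"translation": [0.48, 0.8, 0], "twist": [0, 0, 0]}, {"translation": [0.54, 0.9, 0], "twist": [0, 0, 0]}, {"translation": [0.6, 1, 0], "twist": [0, 0, 0]}]}}

```text
t: 4.15
ee_pos: [390.8, -205.8, 404.7]
orientation: [-3.142, 0.0, -0.0]
ft_force: [0.0, 0.2, -0.1]
width: 87.9
```

>>> {"op": "send_rows", "data": {"commands": [{"translation": [0.06, 0.1, 0], "twist": [0, 0, 0]}, {"translation": [0.12, 0.2, 0], "twist": [0, 0, 0]}, {"translation": [0.18, 0.3, 0], "twist": [0, 0, 0]}, {"translation": [0.24, 0.4, 0], "twist": [0, 0, 0]}, {"translation": [0.3, 0.5, 0], "twist": [0, 0, 0]}, {"translation": [0.36, 0.6, 0], "twist": [0, 0, 0]}, {"translation": [0.42, 0.7, 0], "twist": [0, 0, 0]}, {"translation": [0.48, 0.8, 0], "twist": [0, 0, 0]}, {"translation": [0.54, 0.9, 0], "twist": [0, 0, 0]}, {"translation": [0.6, 1, 0], "twist": [0, 0, 0]}]}}

```text
t: 5.15
ee_pos: [450.8, -105.8, 404.7]
orientation: [-3.142, 0.0, 0.0]
ft_force: [-0.1, 0.1, -1.2]
width: 87.8
```

>>> {"op": "send_rows", "data": {"commands": [{"translation": [0.06, 0.1, 0], "twist": [0, 0, 0]}, {"translation": [0.12, 0.2, 0], "twist": [0, 0, 0]}, {"translation": [0.18, 0.3, 0], "twist": [0, 0, 0]}, {"translation": [0.24, 0.4, 0], "twist": [0, 0, 0]}, {"translation": [0.3, 0.5, 0], "twist": [0, 0, 0]}, {"translation": [0.36, 0.6, 0], "twist": [0, 0, 0]}, {"translation": [0.42, 0.7, 0], "twist": [0, 0, 0]}, {"translation": [0.48, 0.8, 0], "twist": [0, 0, 0]}, {"translation": [0.5, 1, 0], "twist": [0, 0, 0]}, {"translation": [0.5, 1, 0], "twist": [0, 0, 0]}]}}

```text
t: 6.15
ee_pos: [500.7, -5.0, 404.6]
orientation: [-3.141, -0.002, -0.0]
ft_force: [0.2, -0.0, -0.3]
width: 87.9
```

Run:
```python
from h import *
d=grab('wrist','w1'); o=ctrl.get_obs(); print(o['t'],o['ee_pos'],R.from_rotvec(o['orientation']).as_matrix().round(4))
```

```text
6.2 [500.5208852   -5.72383442 404.60537055] [[ 1.0e+00  1.7e-03 -1.0e-04]
 [ 1.7e-03 -1.0e+00 -1.0e-04]
 [-1.0e-04  1.0e-04 -1.0e+00]]
```

View pics/w1.png

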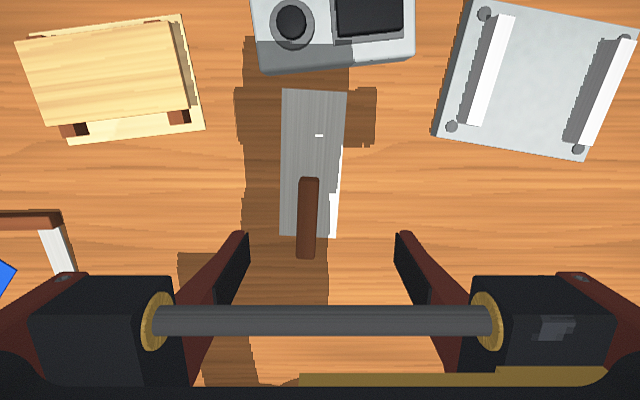

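The wrist view shows the panel on the rack with corners near (15,42), (182,21), (192,106), (45,126). Blade corners are about (283,88), (347,92), (337,237), (280,235), and the handle top spans (308,178) to (306,258). The round key is at (292,22), and the rib tops run from (507,15) to (468,122) and (630,40) to (588,145). I'll enlarge the panel and plate.

Run:
```python
from h import *
d=load('w1'); i=d['img']
def mx(lo,hi,roi,z,inv=False):
    x0,y0,x1,y1=roi; m=cv2.inRange(i,np.array(lo,np.uint8),np.array(hi,np.uint8)); k=np.zeros_like(m);k[y0:y1,x0:x1]=m[y0:y1,x0:x1]
    k=cv2.morphologyEx(k,cv2.MORPH_OPEN,np.ones((3,3)))
    c=max(cv2.findContours(k,0,1)[0],key=cv2.contourArea)[:,0]
    w=np.array([ray(d,u,v,z)[:2] for u,v in c],np.float32)
    return cv2.minAreaRect(w),cv2.boxPoints(cv2.minAreaRect(w)).round(1).tolist()
for p in [(300,150),(308,220),(480,60),(605,100),(100,70),(110,135),(550,80),(250,280),(292,20)]: print(p,i[p[1],p[0]])
print('handle',mx([60,10,0],[140,70,60],(285,165,330,270),62))
print('ribL',mx([225,225,225],[255,255,255],(450,0,530,135),46))
print('ribR',mx([225,225,225],[255,255,255],(570,20,640,160),46))
hs=cv2.cvtColor(i,cv2.COLOR_RGB2HSV); 
m=((hs[...,1]<50)&(hs[...,2]>70)).astype(np.uint8)*255; k=np.zeros_like(m);k[80:240,270:350]=m[80:240,270:350]
c=max(cv2.findContours(k,0,1)[0],key=cv2.contourArea)[:,0]; w=np.array([ray(d,u,v,2.5)[:2] for u,v in c],np.float32); print('blade',cv2.minAreaRect(w))
a=cv2.resize(i[10:150,5:215],None,fx=3.7,fy=3.7,interpolation=cv2.INTER_CUBIC)
cv2.imwrite('pics/crop2.png',a[:,:,::-1])
```

```text
(300, 150) [150 147 145]
(308, 220) [98 63 44]
(480, 60) [119 121 120]
(605, 100) [251 250 250]
(100, 70) [252 226 158]
(110, 135) [254 245 195]
(550, 80) [216 222 222]
(250, 280) [136  94  61]
(292, 20) [50 55 56]
handle (((457.5013427734375, 12.872897148132324), (23.523279190063477, 102.41046142578125), 86.9767837524414), [[405.70001220703125, 3.799999952316284], [508.0, -1.600000023841858], [509.29998779296875, 21.899999618530273], [407.0, 27.299999237060547]])
ribL (((618.49560546875, -183.23519897460938), (17.814157485961914, 109.44673919677734), 80.49938201904297), [[563.0999755859375, -183.0], [671.0, -201.10000610351562], [673.9000244140625, -183.5], [566.0, -165.39999389648438]])
ribR (((596.6610107421875, -313.146484375), (17.378252029418945, 109.2195816040039), 80.59185791015625), [[541.4000244140625, -312.79998779296875], [649.0999755859375, -330.6000061035156], [652.0, -313.5], [544.2000122070312, -295.6000061035156]])
blade ((506.17205810546875, 10.065937042236328), (79.93022918701172, 194.83326721191406), 86.68846130371094)
```

View pics/crop2.png

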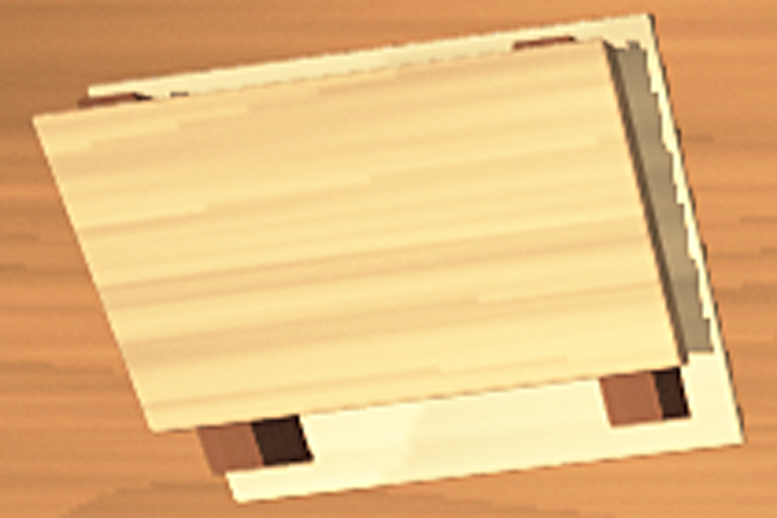

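The crop gives the panel top corners at (35,118), (604,42), (673,366), (152,432), and the rack base corners at (652,14), (742,442), (236,502).

Run:
```python
from h import *
d=load('w1'); 
f=lambda L,z:np.array([ray(d,u/3.7+5-.37,v/3.7+10-.37,z)[:2] for u,v in L])
P=f([(35,118),(604,42),(673,366),(152,432)],35)
print(P.round(1), P.mean(0), [np.linalg.norm(P[k]-P[(k+1)%4]).round(1) for k in range(4)])
e=(P[0]+P[1]-P[2]-P[3]); print('panel yaw',np.arctan2(e[1],e[0]), 'yaw y', np.arctan2(-(P[0]+P[3]-P[1]-P[2])[0],(P[0]+P[3]-P[1]-P[2])[1]))
B=f([(652,14),(742,442),(236,502)],4); print(B.round(1),np.linalg.norm(B[0]-B[1]),np.linalg.norm(B[1]-B[2]),(B[0]+B[2])/2,np.arctan2(*(B[0]-B[1])[::-1]))
F=f([(198,428),(212,474),(300,415),(313,462),(600,378),(610,427),(682,370),(690,418)],26); print('bearers',F.round(1))
# timer
i=d['img']
for u,v in [(292,22),(250,0),(262,72),(414,55),(337,36),(406,33)]: print(u,v,ray(d,u,v,48).round(1),ray(d,u,v,40).round(1))
```

```text
[[649.7 324.3]
 [669.3 156.9]
 [581.4 149. ]
 [561.5 314.5]] [615.48779448 236.17626753] [np.float64(168.5), np.float64(88.3), np.float64(166.7), np.float64(88.8)]
panel yaw 0.0997081279441506 yaw y 0.11828546063190207
[[684.7 155.3]
 [556.6 142.4]
 [536.  320.1]] 128.74091422703728 178.9427224189697 [610.36033898 237.73845149] 0.10089775984304902
bearers [[562.2 307.7]
 [547.7 306.9]
 [566.3 274. ]
 [551.6 273.3]
 [577.7 176.5]
 [562.7 175.6]
 [580.2 150.3]
 [565.5 149.6]]
292 22 [665.3  25.5  48. ] [667.3  26.2  40. ]
250 0 [684.6  66.6  48. ] [687.   68.3  40. ]
262 72 [618.5  58.5  48. ] [619.4  60.   40. ]
414 55 [ 635.1 -100.7   48. ] [ 636.4 -103.    40. ]
337 36 [652.7 -20.2  48. ] [654.4 -20.6  40. ]
406 33 [655.6 -90.6  48. ] [657.3 -92.7  40. ]
```

>>> {"op": "send_rows", "data": {"commands": [{"translation": [-0.05, 0.02, -0.1], "twist": [0, 0, -0.02]}, {"translation": [-0.1, 0.04, -0.2], "twist": [0, 0, -0.04]}, {"translation": [-0.15, 0.06, -0.3], "twist": [0, 0, -0.06]}, {"translation": [-0.2, 0.08, -0.4], "twist": [0, 0, -0.08]}, {"translation": [-0.25, 0.1, -0.5], "twist": [0, 0, -0.1]}, {"translation": [-0.3, 0.12, -0.6], "twist": [0, 0, -0.11]}, {"translation": [-0.35, 0.14, -0.7], "twist": [0, 0, -0.11]}, {"translation": [-0.4, 0.16, -0.8], "twist": [0, 0, -0.11]}, {"translation": [-0.4, 0.185, -0.9], "twist": [0, 0, -0.11]}, {"translation": [-0.4, 0.185, -1], "twist": [0, 0, -0.11]}]}}

```text
t: 7.2
ee_pos: [460.3, 12.1, 303.9]
orientation: [-3.14, 0.086, -0.001]
ft_force: [-1.1, 0.5, -0.1]
width: 87.8
```

>>> {"op": "send_rows", "data": {"commands": [{"translation": [0, 0, -0.15], "twist": [0, 0, 0]}, {"translation": [0, 0, -0.3], "twist": [0, 0, 0]}, {"translation": [0, 0, -0.45], "twist": [0, 0, 0]}, {"translation": [0, 0, -0.6], "twist": [0, 0, 0]}, {"translation": [0, 0, -0.75], "twist": [0, 0, 0]}, {"translation": [0, 0, -0.85], "twist": [0, 0, 0]}, {"translation": [0, 0, -0.92], "twist": [0, 0, 0]}, {"translation": [0, 0, -0.94], "twist": [0, 0, 0]}, {"translation": [0, 0, -0.94], "twist": [0, 0, 0]}, {"translation": [0, 0, -0.94], "twist": [0, 0, 0]}]}}

```text
t: 8.2
ee_pos: [460.5, 11.8, 211.1]
orientation: [-3.14, 0.087, -0.001]
ft_force: [1.0, 0.5, 0.2]
width: 87.7
```

>>> {"op": "send_rows", "data": {"commands": [{"translation": [0, 0, 0], "twist": [0, 0, 0]}, {"translation": [0, 0, 0], "twist": [0, 0, 0]}, {"translation": [0, 0, 0], "twist": [0, 0, 0]}, {"translation": [0, 0, 0], "twist": [0, 0, 0]}, {"translation": [0, 0, 0], "twist": [0, 0, 0]}, {"translation": [0, 0, 0], "twist": [0, 0, 0]}, {"translation": [0, 0, 0], "twist": [0, 0, 0]}, {"translation": [0, 0, 0], "twist": [0, 0, 0]}, {"translation": [0, 0, 0], "twist": [0, 0, 0]}, {"translation": [0, 0, 0], "twist": [0, 0, 0]}], "grip": 1}}

```text
t: 9.2
ee_pos: [460.3, 11.9, 210.7]
orientation: [-3.14, 0.087, 0.0]
ft_force: [0.4, 0.4, 0.1]
width: 23.8
```

Run:
```python
from h import *
d=grab('wrist','w2'); i=d['img']; o=ctrl.get_obs(); print(o['t'],o['ee_pos'],o['orientation'],o['width'],o['ft_force'])
hs=cv2.cvtColor(i,cv2.COLOR_RGB2HSV)
m=((hs[...,1]<50)&(hs[...,2]>70)).astype(np.uint8)*255; m[:, :200]=0;m[:,440:]=0
c=max(cv2.findContours(m,0,1)[0],key=cv2.contourArea); print(cv2.boundingRect(c))
```

```text
9.25 [460.25327725  11.87294821 210.64821089] [-3.14039020e+00  8.66314536e-02  1.73886093e-04] 23.826657810834742 [-0.30018004  0.42815985  0.16179902]
(250, 0, 144, 276)
```

View pics/w2.png

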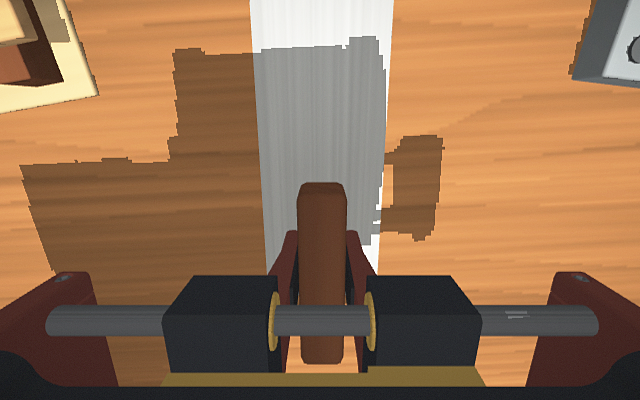

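The scraper is gripped squarely: the width is 23.8 and the handle front edge is near (322,183). I'll check the offset along x and how clear the square is.

Run:
```python
from h import *
d=load('w2'); p=ray(d,322,183,62); q=ray(d,322,363,62); a=np.array([np.cos(-.055),np.sin(-.055),0])
t=np.array([460.25,11.87,0]); print('handle front/rear along x from TCP',(p-t)@a,(q-t)@a, 'lat',(p-t)@[.055,1,0])
w=load('w1'); print('square',[ray(w,u,v,12)[:2].round() for u,v in [(65,210),(78,270),(40,225)]])
```

```text
handle front/rear along x from TCP 49.079019538982045 -53.266312325817665 lat 0.0864276717274195
square [array([451., 339.]), array([360., 344.]), array([429., 379.])]
```

>>> {"op": "send_rows", "data": {"commands": [{"translation": [0, 0, 0.1], "twist": [0, 0, 0]}, {"translation": [-0.07, 0.02, 0.25], "twist": [0, 0, 0]}, {"translation": [-0.17, 0.1, 0.4], "twist": [0, 0, 0]}, {"translation": [-0.27, 0.22, 0.5], "twist": [0, 0, 0]}, {"translation": [-0.37, 0.34, 0.55], "twist": [0, 0, 0.02]}, {"translation": [-0.47, 0.46, 0.55], "twist": [0, 0, 0.05]}, {"translation": [-0.57, 0.6, 0.55], "twist": [0, 0, 0.08]}, {"translation": [-0.64, 0.74, 0.55], "twist": [0, 0, 0.11]}, {"translation": [-0.68, 0.88, 0.55], "twist": [0, 0, 0.14]}, {"translation": [-0.7, 1, 0.55], "twist": [0, 0, 0.17]}]}}

```text
t: 10.25
ee_pos: [389.4, 112.7, 265.7]
orientation: [3.141, 0.049, -0.001]
ft_force: [-0.1, -1.1, -3.1]
width: 24.3
```

>>> {"op": "send_rows", "data": {"commands": [{"translation": [0, 0.13, 0], "twist": [0, 0, 0.02]}, {"translation": [0, 0.26, 0], "twist": [0, 0, 0.04]}, {"translation": [0, 0.39, 0], "twist": [0, 0, 0.06]}, {"translation": [0, 0.52, -0.06], "twist": [0, 0, 0.08]}, {"translation": [0, 0.65, -0.14], "twist": [0, 0, 0.1]}, {"translation": [0, 0.78, -0.22], "twist": [0, 0, 0.12]}, {"translation": [0, 0.9, -0.3], "twist": [0, 0, 0.14]}, {"translation": [0, 0.98, -0.38], "twist": [0, 0, 0.155]}, {"translation": [0, 1, -0.43], "twist": [0, 0, 0.155]}, {"translation": [0, 1, -0.43], "twist": [0, 0, 0.155]}]}}

```text
t: 11.25
ee_pos: [389.9, 211.9, 221.7]
orientation: [3.136, 0.169, -0.003]
ft_force: [-0.2, -0.1, -3.2]
width: 23.8
```

Run:
```python
from h import *
d=grab('wrist','w3'); grab('side','s3'); i=d['img']; o=ctrl.get_obs(); print(o['t'],o['ee_pos'],o['orientation'],o['width'],o['ft_force'])
s=load('s3')['img'][180:320,240:420]; s=cv2.resize(s,None,fx=2.5,fy=2.5)
c=cv2.resize(i,(640,400)); out=np.zeros((400,640,3),np.uint8); out[:]=c
h=np.zeros((750,640,3),np.uint8); h[:400]=c; h[400:750,:450]=s
cv2.imwrite('pics/c3.png',cv2.resize(h,(512,600))[:,:,::-1])
```

```text
11.35 [390.16986279 211.55942439 222.48664856] [ 3.13672957e+00  1.68031304e-01 -1.09076920e-03] 24.070273220030685 [ 0.68058144 -1.37034796 -3.0000284 ]
```

View pics/c3.png

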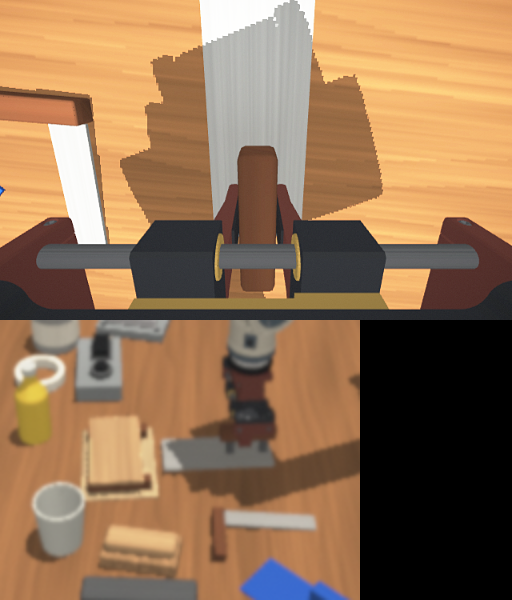

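The blade is clear of the square and lined up with the tunnel, level and in front of the rack. Inserting now.

>>> {"op": "send_rows", "data": {"commands": [{"translation": [0.07, 0.008, 0], "twist": [0, 0, 0]}, {"translation": [0.14, 0.015, 0], "twist": [0, 0, 0]}, {"translation": [0.21, 0.023, 0], "twist": [0, 0, 0]}, {"translation": [0.28, 0.03, 0], "twist": [0, 0, 0]}, {"translation": [0.35, 0.038, 0], "twist": [0, 0, 0]}, {"translation": [0.42, 0.045, 0], "twist": [0, 0, 0]}, {"translation": [0.49, 0.053, 0], "twist": [0, 0, 0]}, {"translation": [0.56, 0.06, 0], "twist": [0, 0, 0]}, {"translation": [0.63, 0.068, 0], "twist": [0, 0, 0]}, {"translation": [0.7, 0.075, 0], "twist": [0, 0, 0]}]}}

```text
t: 12.35
ee_pos: [460.8, 219.4, 222.6]
orientation: [3.137, 0.169, -0.0]
ft_force: [0.5, 0.1, -3.0]
width: 23.8
```

>>> {"op": "send_rows", "data": {"commands": [{"translation": [0.07, 0.008, 0], "twist": [0, 0, 0]}, {"translation": [0.14, 0.015, 0], "twist": [0, 0, 0]}, {"translation": [0.21, 0.023, 0], "twist": [0, 0, 0]}, {"translation": [0.28, 0.03, 0], "twist": [0, 0, 0]}, {"translation": [0.35, 0.038, 0], "twist": [0, 0, 0]}, {"translation": [0.42, 0.046, 0], "twist": [0, 0, 0]}, {"translation": [0.49, 0.054, 0], "twist": [0, 0, 0]}, {"translation": [0.55, 0.062, 0], "twist": [0, 0, 0]}, {"translation": [0.57, 0.063, 0], "twist": [0, 0, 0]}, {"translation": [0.57, 0.063, 0], "twist": [0, 0, 0]}]}}

```text
t: 13.35
ee_pos: [517.5, 225.7, 222.6]
orientation: [-3.137, -0.168, -0.0]
ft_force: [0.4, 0.0, -3.1]
width: 23.9
```

Run:
```python
from h import *
d=grab('wrist','w4'); o=ctrl.get_obs(); print(o['t'],o['ee_pos'],o['orientation'],o['width'],o['ft_force'],o['moment'])
```

```text
13.4 [517.19107283 225.59122549 222.57342142] [ 3.13694504e+00  1.68344330e-01 -6.37989450e-04] 24.150632450548258 [ 0.16036291  0.38377965 -3.16902675] [0.02403744 0.05255414 0.01865077]
```

View pics/w4.png

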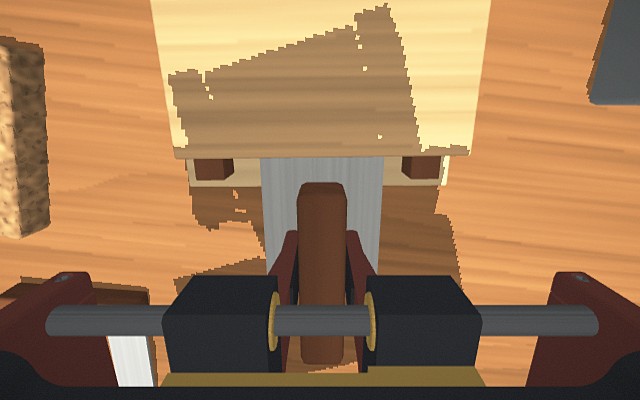

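Blade is centred between the bearers; the panel's near edge is at row ~156 from (175,156) to (469,155).

```bash
cat >> h.py <<'E'
def loc(d,u,v,z,o=None):
    o=o or ctrl.get_obs(); M=R.from_rotvec(o['orientation']).as_matrix(); y=np.arctan2(M[1,0],M[0,0])
    p=(ray(d,u,v,z)-o['ee_pos'])[:2]; return np.array([p@[np.cos(y),np.sin(y)],p@[-np.sin(y),np.cos(y)]]).round(1)
E
python3 - <<'E'
from h import *
d=load('w4'); g=cv2.cvtColor(d['img'],cv2.COLOR_RGB2GRAY).astype(int)
for r in (30,100,): print(r,[ (c,loc(d,c,r,35)) for c in np.where(np.abs(np.diff(g[r]))>25)[0] if 140<c<180 or 460<c<500])
for c in (190,220,250,400,430,460): e=g[140:170,c]; print(c,140+np.argmax(np.abs(np.diff(e))), loc(d,c,140.5+np.argmax(np.abs(np.diff(e))),35))
print('front',loc(d,322,183,72+1))
E
```

```text
30 [(np.int64(154), array([119.6,  85.2])), (np.int64(486), array([119.6, -83.3]))]
100 [(np.int64(165), array([85.9, 84.8])), (np.int64(172), array([85.9, 81.1])), (np.int64(477), array([ 85.9, -83.9]))]
190 158 [54.1 75.5]
220 158 [54.1 58.3]
250 158 [54.1 41.1]
400 156 [ 55.3 -44.7]
430 145 [ 61.5 -61.1]
460 145 [ 61.5 -78.1]
front [49.2 -0.1]
```

>>> {"op": "send_rows", "data": {"commands": [{"translation": [0, 0, 0.06], "twist": [0, 0, 0]}, {"translation": [0, 0, 0.09], "twist": [0, 0, 0]}, {"translation": [0, 0, 0.11], "twist": [0, 0, 0]}, {"translation": [0, 0, 0.13], "twist": [0, 0, 0]}, {"translation": [0, 0, 0.15], "twist": [0, 0, 0]}, {"translation": [0, 0, 0.18], "twist": [0, 0, 0]}, {"translation": [0, 0, 0.24], "twist": [0, 0, 0]}, {"translation": [0, 0, 0.34], "twist": [0, 0, 0]}, {"translation": [0, 0, 0.44], "twist": [0, 0, 0]}, {"translation": [0, 0, 0.5], "twist": [0, 0, 0]}]}}

```text
t: 14.4
ee_pos: [517.6, 225.8, 274.2]
orientation: [-3.136, -0.168, -0.003]
ft_force: [-0.1, 0.3, -4.0]
width: 24.2
```

Run:
```python
from h import *
d=grab('wrist','w5'); grab('side','s5'); o=ctrl.get_obs(); print(o['t'],o['ee_pos'],o['orientation'],o['width'],o['ft_force'],o['moment'])
g=cv2.cvtColor(d['img'],cv2.COLOR_RGB2GRAY).astype(int); s=load('s5')['img'][150:300,220:420]
h=np.zeros((600,560,3),np.uint8); h[:350]=cv2.resize(d['img'],(560,350)); h[350:,:333]=cv2.resize(s,(333,250))
cv2.imwrite('pics/c5.png',h[:,:,::-1])
```

```text
14.5 [517.70267161 225.845804   274.10489527] [-3.13624357 -0.16851782 -0.00370788] 23.637951311583148 [-0.65534059  0.20885653 -4.11743766] [0.01754235 0.19236633 0.0316329 ]
```

View pics/c5.png

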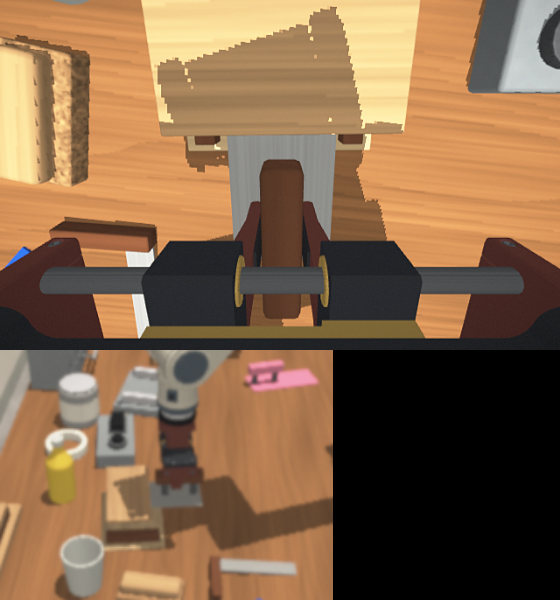

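The panel rides level and centred on the blade, with 1 N of extra weight. Now the traverse to the plate.

>>> {"op": "send_rows", "data": {"commands": [{"translation": [0, -0.03, 0.02], "twist": [0, 0, -0.005]}, {"translation": [0, -0.09, 0.05], "twist": [0, 0, -0.01]}, {"translation": [0, -0.18, 0.08], "twist": [0, 0, -0.02]}, {"translation": [0, -0.28, 0.1], "twist": [0, 0, -0.03]}, {"translation": [0, -0.38, 0.1], "twist": [0, 0, -0.04]}, {"translation": [0, -0.48, 0.1], "twist": [0, 0, -0.05]}, {"translation": [0, -0.58, 0.1], "twist": [0, 0, -0.06]}, {"translation": [0, -0.68, 0.1], "twist": [0, 0, -0.07]}, {"translation": [0, -0.78, 0.1], "twist": [0, 0, -0.08]}, {"translation": [0, -0.88, 0.1], "twist": [0, 0, -0.09]}]}}

```text
t: 15.5
ee_pos: [517.3, 136.8, 282.6]
orientation: [3.14, 0.097, -0.0]
ft_force: [0.5, 1.4, -3.9]
width: 24.1
```

>>> {"op": "send_rows", "data": {"commands": [{"translation": [0, -0.1, 0], "twist": [0, 0, -0.012]}, {"translation": [0, -0.2, 0], "twist": [0, 0, -0.024]}, {"translation": [0, -0.3, 0], "twist": [0, 0, -0.036]}, {"translation": [0, -0.4, 0], "twist": [0, 0, -0.048]}, {"translation": [0, -0.5, 0], "twist": [0, 0, -0.06]}, {"translation": [0, -0.6, 0], "twist": [0, 0, -0.072]}, {"translation": [0, -0.7, 0], "twist": [0, 0, -0.084]}, {"translation": [0, -0.8, 0], "twist": [0, 0, -0.096]}, {"translation": [0, -0.9, 0], "twist": [0, 0, -0.108]}, {"translation": [0, -1, 0], "twist": [0, 0, -0.12]}]}}

```text
t: 16.5
ee_pos: [517.3, 36.8, 282.7]
orientation: [-3.142, -0.003, 0.0]
ft_force: [0.2, -0.5, -4.6]
width: 23.8
```

>>> {"op": "send_rows", "data": {"commands": [{"translation": [0, -0.1, 0], "twist": [0, 0, -0.012]}, {"translation": [0, -0.2, 0], "twist": [0, 0, -0.024]}, {"translation": [0, -0.3, 0], "twist": [0, 0, -0.036]}, {"translation": [0, -0.4, 0], "twist": [0, 0, -0.048]}, {"translation": [0, -0.5, 0], "twist": [0, 0, -0.06]}, {"translation": [0, -0.6, 0], "twist": [0, 0, -0.072]}, {"translation": [0, -0.7, 0], "twist": [0, 0, -0.084]}, {"translation": [0, -0.8, 0], "twist": [0, 0, -0.096]}, {"translation": [0, -0.9, 0], "twist": [0, 0, -0.108]}, {"translation": [0, -1, 0], "twist": [0, 0, -0.12]}]}}

```text
t: 17.5
ee_pos: [517.3, -63.2, 282.7]
orientation: [-3.14, 0.091, 0.0]
ft_force: [-0.3, -0.8, -3.1]
width: 23.9
```

>>> {"op": "send_rows", "data": {"commands": [{"translation": [0, -0.1, 0], "twist": [0, 0, -0.012]}, {"translation": [0, -0.2, 0], "twist": [0, 0, -0.024]}, {"translation": [0, -0.3, 0], "twist": [0, 0, -0.036]}, {"translation": [0, -0.4, 0], "twist": [0, 0, -0.048]}, {"translation": [0, -0.5, 0], "twist": [0, 0, -0.06]}, {"translation": [0, -0.6, 0], "twist": [0, 0, -0.072]}, {"translation": [0, -0.7, 0], "twist": [0, 0, -0.084]}, {"translation": [0, -0.8, 0], "twist": [0, 0, -0.096]}, {"translation": [0, -0.9, 0], "twist": [0, 0, -0.108]}, {"translation": [0, -1, 0], "twist": [0, 0, -0.12]}]}}

```text
t: 18.5
ee_pos: [517.3, -163.2, 282.7]
orientation: [3.136, -0.185, -0.0]
ft_force: [0.4, -0.1, -3.7]
width: 23.6
```

>>> {"op": "send_rows", "data": {"commands": [{"translation": [-0.01, -0.1, 0], "twist": [0, 0, -0.012]}, {"translation": [-0.02, -0.2, 0], "twist": [0, 0, -0.024]}, {"translation": [-0.03, -0.3, 0], "twist": [0, 0, -0.036]}, {"translation": [-0.04, -0.4, 0], "twist": [0, 0, -0.048]}, {"translation": [-0.05, -0.48, 0], "twist": [0, 0, -0.06]}, {"translation": [-0.06, -0.56, 0], "twist": [0, 0, -0.072]}, {"translation": [-0.07, -0.63, 0], "twist": [0, 0, -0.084]}, {"translation": [-0.08, -0.67, 0], "twist": [0, 0, -0.096]}, {"translation": [-0.08, -0.7, 0], "twist": [0, 0, -0.108]}, {"translation": [-0.08, -0.7, 0], "twist": [0, 0, -0.12]}]}}

```text
t: 19.5
ee_pos: [509.3, -232.6, 282.7]
orientation: [3.129, -0.28, 0.0]
ft_force: [0.0, -0.6, -3.9]
width: 23.8
```

Run:
```python
from h import *
d=grab('wrist','w6'); o=ctrl.get_obs(); print(o['t'],o['ee_pos'],o['orientation'],o['width'],o['ft_force'],o['moment'])
e=cv2.Canny(d['img'],60,150); np.save('pics/o6.npy',np.r_[o['ee_pos'],o['orientation']])
```

```text
19.55 [ 509.28302964 -232.35864265  282.65901734] [-3.12898843e+00  2.80149230e-01  3.87800162e-05] 23.722708196275317 [ 0.18603153  0.56154426 -4.54719696] [ 0.09887422  0.14660747 -0.00928048]
```

View pics/w6.png

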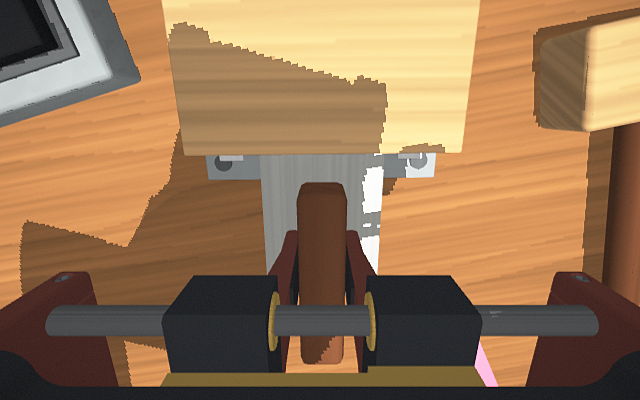

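The panel (near edge at row ~154, columns 184–464) is over the plate, whose near edge shows below it at rows 155–180. I'm measuring the panel in the tool frame before lowering.

Run:
```python
from h import *
d=load('w6'); i=d['img'].astype(int); z=83.5
o=ctrl.get_obs()
hs=cv2.cvtColor(d['img'],cv2.COLOR_RGB2HSV)
L=[];Rr=[];N=[]
g=cv2.GaussianBlur(d['img'],(3,3),0).astype(int)
for r in range(15,140,8):
    dl=np.abs(g[r,152:197]-g[r,150:195]).sum(1); dr=np.abs(g[r,452:492]-g[r,450:490]).sum(1)
    L.append((r,151+dl.argmax(),*loc(d,151+dl.argmax(),r,z))); Rr.append((r,451+dr.argmax(),*loc(d,451+dr.argmax(),r,z)))
for c in (200,225,245,280,290,350,380,420,455):
    k=np.abs(g[147:167,c]-g[145:165,c]).sum(1); N.append((c,146+k.argmax(),*loc(d,c,146+k.argmax(),z)))
for A in (L,Rr,N): print(np.array(A).tolist())
```

```text
[[15.0, 163.0, 129.0, 85.0], [23.0, 187.0, 125.2, 72.7], [31.0, 171.0, 121.4, 81.9], [39.0, 170.0, 117.5, 83.0], [47.0, 167.0, 113.5, 85.3], [55.0, 169.0, 109.5, 84.8], [63.0, 170.0, 105.5, 84.8], [71.0, 171.0, 101.3, 84.9], [79.0, 172.0, 97.1, 85.0], [87.0, 173.0, 92.9, 85.0], [95.0, 175.0, 88.6, 84.5], [103.0, 176.0, 84.2, 84.6], [111.0, 177.0, 79.8, 84.6], [119.0, 178.0, 75.2, 84.7], [127.0, 179.0, 70.6, 84.7], [135.0, 176.0, 66.0, 87.2]]
[[15.0, 478.0, 129.0, -83.6], [23.0, 477.0, 125.2, -83.6], [31.0, 476.0, 121.4, -83.7], [39.0, 475.0, 117.5, -83.7], [47.0, 474.0, 113.6, -83.8], [55.0, 473.0, 109.5, -83.8], [63.0, 472.0, 105.5, -83.9], [71.0, 471.0, 101.3, -84.0], [79.0, 470.0, 97.2, -84.0], [87.0, 469.0, 92.9, -84.1], [95.0, 468.0, 88.6, -84.1], [103.0, 467.0, 84.2, -84.2], [111.0, 466.0, 79.8, -84.2], [119.0, 465.0, 75.2, -84.3], [127.0, 464.0, 70.7, -84.4], [135.0, 463.0, 66.0, -84.4]]
[[200.0, 155.0, 54.0, 74.3], [225.0, 161.0, 50.3, 59.4], [245.0, 154.0, 54.6, 46.8], [280.0, 154.0, 54.6, 25.5], [290.0, 154.0, 54.6, 19.4], [350.0, 153.0, 55.2, -17.2], [380.0, 155.0, 54.0, -35.5], [420.0, 152.0, 55.9, -59.7], [455.0, 152.0, 55.9, -81.0]]
```

Run:
```python
from h import *
d=load('w6'); g=cv2.GaussianBlur(d['img'],(3,3),0).astype(int)
for c in (212,230,250,395,410,430):
    k=np.abs(g[168:192,c]-g[166:190,c]).sum(1); r=167+k.argmax(); print('near',c,r,loc(d,c,r,22),loc(d,c,r,0))
for r in (160,166,172,176):
    k=np.abs(g[r,192:222]-g[r,190:220]).sum(1);l=191+k.argmax();k=np.abs(g[r,427:447]-g[r,425:445]).sum(1);q=426+k.argmax()
    print('sides',r,l,q,loc(d,l,r,22),loc(d,q,r,22))
a,b=np.array([-75,95]),0
```

```text
near 212 179 [24.5 92.1] [ 19.3 100.5]
near 230 179 [24.5 77. ] [19.3 84. ]
near 250 179 [24.5 60.2] [19.3 65.7]
near 395 181 [ 22.8 -61.6] [ 17.4 -67.2]
near 410 177 [ 26.2 -73.9] [ 21.2 -80.6]
near 430 177 [ 26.2 -90.6] [ 21.2 -98.9]
sides 160 219 427 [40.5 84.6] [ 40.5 -86.6]
sides 166 215 434 [35.5 88.4] [ 35.5 -92.9]
sides 172 207 434 [30.5 95.6] [ 30.5 -93.5]
sides 176 208 433 [27.1 95.1] [ 27.1 -93. ]
```

The plate seen from here agrees with the first measurement: panel and plate differ by about 0.5 mm in x, 1 mm in y and 0.001 rad. Lowering gently.

>>> {"op": "send_rows", "data": {"commands": [{"translation": [0, 0.01, -0.04], "twist": [0, 0, 0]}, {"translation": [0.005, 0.01, -0.09], "twist": [0, 0, 0]}, {"translation": [0.005, 0.01, -0.14], "twist": [0, 0, 0]}, {"translation": [0.005, 0.01, -0.18], "twist": [0, 0, 0]}, {"translation": [0.005, 0.01, -0.21], "twist": [0, 0, 0]}, {"translation": [0.005, 0.01, -0.235], "twist": [0, 0, 0]}, {"translation": [0.005, 0.01, -0.25], "twist": [0, 0, 0]}, {"translation": [0.005, 0.01, -0.26], "twist": [0, 0, 0]}, {"translation": [0.005, 0.01, -0.268], "twist": [0, 0, 0]}, {"translation": [0.005, 0.01, -0.275], "twist": [0, 0, 0]}]}}

```text
t: 20.55
ee_pos: [509.8, -231.4, 255.3]
orientation: [3.129, -0.279, 0.0]
ft_force: [0.1, 0.8, -4.6]
width: 23.6
```

>>> {"op": "send_rows", "data": {"commands": [{"translation": [0, 0, -0.007], "twist": [0, 0, 0]}, {"translation": [0, 0, -0.014], "twist": [0, 0, 0]}, {"translation": [0, 0, -0.021], "twist": [0, 0, 0]}, {"translation": [0, 0, -0.03], "twist": [0, 0, 0]}, {"translation": [0, 0, -0.04], "twist": [0, 0, 0]}, {"translation": [0, 0, -0.06], "twist": [0, 0, 0]}, {"translation": [0, 0, -0.08], "twist": [0, 0, 0]}, {"translation": [0, 0, -0.1], "twist": [0, 0, 0]}, {"translation": [0, 0, -0.11], "twist": [0, 0, 0]}, {"translation": [0, 0, -0.11], "twist": [0, 0, 0]}]}}

```text
t: 21.55
ee_pos: [509.7, -231.3, 243.9]
orientation: [-3.129, 0.279, 0.001]
ft_force: [-0.7, 0.2, -2.7]
width: 23.6
```

Run:
```python
from h import *
d=grab('wrist','w7'); o=ctrl.get_obs(); print(o['t'],o['ee_pos'],o['orientation'],o['width'],o['ft_force'],o['moment'])
z=55; g=cv2.GaussianBlur(d['img'],(3,3),0).astype(int)
for r in (20,60,100,125):
    dl=np.abs(g[r,152:217]-g[r,150:215]).sum(1); dr=np.abs(g[r,432:492]-g[r,430:490]).sum(1)
    print(r,loc(d,151+dl.argmax(),r,z),loc(d,431+dr.argmax(),r,z))
for c in (200,245,280,350,420,450):
    k=np.abs(g[142:172,c]-g[140:170,c]).sum(1); print(c,141+k.argmax(),loc(d,c,141+k.argmax(),z))
```

```text
21.6 [ 509.73703566 -231.30108226  244.03704257] [-3.12909284e+00  2.78716297e-01  4.30846160e-04] 23.775608085480993 [ 0.26609293  0.46158373 -3.40078288] [0.06614464 0.08375697 0.01381466]
20 [123.9  85.3] [123.9 -83.5]
60 [105.4  85.2] [105.4 -83.9]
100 [85.5 84.6] [ 85.4 -83.8]
125 [72.2 88.9] [ 72.2 -84.2]
200 164 [50.2 70.9]
245 157 [54.3 44.5]
280 157 [54.3 24.3]
350 156 [ 54.9 -16. ]
420 150 [ 58.3 -55.9]
450 152 [ 57.2 -73.2]
```

The wrist force is back to the scraper's weight alone, so the panel rests on the ribs and hasn't shifted. Withdrawing.

>>> {"op": "send_rows", "data": {"commands": [{"translation": [-0.05, 0.009, 0], "twist": [0, 0, 0]}, {"translation": [-0.12, 0.0215, 0], "twist": [0, 0, 0]}, {"translation": [-0.2, 0.036, 0], "twist": [0, 0, 0]}, {"translation": [-0.28, 0.05, 0], "twist": [0, 0, 0]}, {"translation": [-0.36, 0.0645, 0], "twist": [0, 0, 0]}, {"translation": [-0.44, 0.079, 0], "twist": [0, 0, 0]}, {"translation": [-0.52, 0.093, 0], "twist": [0, 0, 0]}, {"translation": [-0.6, 0.1075, 0], "twist": [0, 0, 0]}, {"translation": [-0.68, 0.122, 0], "twist": [0, 0, 0]}, {"translation": [-0.76, 0.136, 0], "twist": [0, 0, 0]}]}}

```text
t: 22.6
ee_pos: [433.1, -217.6, 244.2]
orientation: [3.129, -0.279, 0.0]
ft_force: [0.1, 0.1, -3.2]
width: 23.8
```

>>> {"op": "send_rows", "data": {"commands": [{"translation": [-0.08, 0.0145, 0], "twist": [0, 0, 0]}, {"translation": [-0.16, 0.029, 0], "twist": [0, 0, 0]}, {"translation": [-0.24, 0.043, 0], "twist": [0, 0, 0]}, {"translation": [-0.32, 0.0575, 0], "twist": [0, 0, 0]}, {"translation": [-0.4, 0.072, 0], "twist": [0, 0, 0]}, {"translation": [-0.48, 0.086, 0], "twist": [0, 0, 0]}, {"translation": [-0.56, 0.1, 0], "twist": [0, 0, 0]}, {"translation": [-0.64, 0.115, 0], "twist": [0, 0, 0]}, {"translation": [-0.68, 0.122, 0], "twist": [0, 0, 0]}, {"translation": [-0.7, 0.1255, 0], "twist": [0, 0, 0]}]}}

```text
t: 23.6
ee_pos: [363.3, -205.1, 244.2]
orientation: [-3.129, 0.279, 0.0]
ft_force: [0.8, 0.8, -2.2]
width: 23.9
```

Run:
```python
from h import *
d=grab('wrist','w8'); o=ctrl.get_obs(); print(o['t'],o['ee_pos'],o['orientation'],o['width'],o['ft_force'])
g=cv2.GaussianBlur(d['img'],(3,3),0); p=np.argwhere(cv2.Canny(g,60,150)[:80]>0); 
cv2.imwrite('pics/c8.png',cv2.resize(d['img'],(480,300))[:,:,::-1])
```

```text
23.65 [ 363.36270611 -205.1225132   244.20354044] [-3.12909590e+00  2.79117642e-01  1.61512891e-04] 23.968039540867657 [-0.62695139 -0.04586129 -2.93981309]
```

View pics/c8.png

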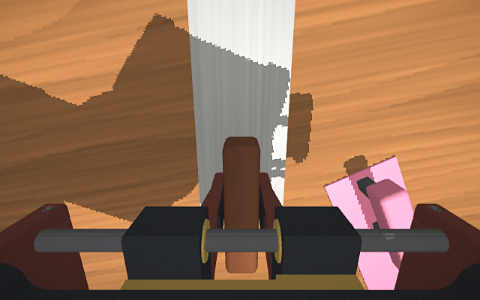

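The pink decoy is clear on the right at (370,200). I'm moving left to open bench and laying the scraper down there.

>>> {"op": "send_rows", "data": {"commands": [{"translation": [0, 0.05, 0], "twist": [0, 0, 0]}, {"translation": [0, 0.14, 0], "twist": [0, 0, 0]}, {"translation": [0.01, 0.24, 0], "twist": [0, 0, 0]}, {"translation": [0.03, 0.34, 0], "twist": [0, 0, 0]}, {"translation": [0.06, 0.44, 0], "twist": [0, 0, 0]}, {"translation": [0.1, 0.55, 0], "twist": [0, 0, 0]}, {"translation": [0.14, 0.66, 0], "twist": [0, 0, 0]}, {"translation": [0.19, 0.78, 0], "twist": [0, 0, 0]}, {"translation": [0.24, 0.9, 0], "twist": [0, 0, 0]}, {"translation": [0.3, 1, 0], "twist": [0, 0, 0]}]}}

```text
t: 24.65
ee_pos: [394.1, -104.0, 244.1]
orientation: [-3.129, 0.278, 0.0]
ft_force: [0.6, -0.3, -2.9]
width: 23.6
```

>>> {"op": "send_rows", "data": {"commands": [{"translation": [0.06, 0.1, -0.05], "twist": [0, 0, 0]}, {"translation": [0.12, 0.2, -0.11], "twist": [0, 0, 0]}, {"translation": [0.18, 0.3, -0.17], "twist": [0, 0, 0]}, {"translation": [0.22, 0.38, -0.22], "twist": [0, 0, 0]}, {"translation": [0.24, 0.42, -0.26], "twist": [0, 0, 0]}, {"translation": [0.25, 0.45, -0.285], "twist": [0, 0, 0]}, {"translation": [0.25, 0.45, -0.305], "twist": [0, 0, 0]}, {"translation": [0.25, 0.45, -0.32], "twist": [0, 0, 0]}, {"translation": [0.25, 0.45, -0.33], "twist": [0, 0, 0]}, {"translation": [0.25, 0.45, -0.332], "twist": [0, 0, 0]}]}}

```text
t: 25.65
ee_pos: [418.7, -60.4, 211.0]
orientation: [-3.129, 0.28, 0.0]
ft_force: [-0.0, 1.0, -2.6]
width: 23.9
```

>>> {"op": "send_rows", "data": {"commands": [{"translation": [0, 0, 0], "twist": [0, 0, 0]}, {"translation": [0, 0, 0], "twist": [0, 0, 0]}, {"translation": [0, 0, 0], "twist": [0, 0, 0]}, {"translation": [0, 0, 0], "twist": [0, 0, 0]}, {"translation": [0, 0, 0], "twist": [0, 0, 0]}, {"translation": [0, 0, 0], "twist": [0, 0, 0]}, {"translation": [0, 0, 0], "twist": [0, 0, 0]}, {"translation": [0, 0, 0], "twist": [0, 0, 0]}, {"translation": [0, 0, 0], "twist": [0, 0, 0]}, {"translation": [0, 0, 0], "twist": [0, 0, 0]}], "grip": -1}}

```text
t: 26.65
ee_pos: [418.8, -60.2, 211.0]
orientation: [-3.129, 0.279, -0.0]
ft_force: [-0.0, 0.8, 0.4]
width: 87.6
```

>>> {"op": "send_rows", "data": {"commands": [{"translation": [0, 0, 0.1], "twist": [0, 0, 0]}, {"translation": [0, 0, 0.2], "twist": [0, 0, 0]}, {"translation": [0, 0, 0.3], "twist": [0, 0, 0]}, {"translation": [0, 0, 0.4], "twist": [0, 0, 0]}, {"translation": [0, 0, 0.5], "twist": [0, 0, 0]}, {"translation": [0.1, 0.05, 0.6], "twist": [0, 0, 0.05]}, {"translation": [0.2, 0.1, 0.7], "twist": [0, 0, 0.1]}, {"translation": [0.3, 0.15, 0.8], "twist": [0, 0, 0.15]}, {"translation": [0.4, 0.2, 0.9], "twist": [0, 0, 0.2]}, {"translation": [0.5, 0.25, 1], "twist": [0, 0, 0.25]}]}}

```text
t: 27.65
ee_pos: [469.1, -35.0, 312.2]
orientation: [3.14, -0.081, 0.001]
ft_force: [0.4, -0.5, -0.6]
width: 87.4
```

>>> {"op": "send_rows", "data": {"commands": [{"translation": [0.1, 0.05, 0.05], "twist": [0, 0, 0.05]}, {"translation": [0.2, 0.1, 0.1], "twist": [0, 0, 0.1]}, {"translation": [0.3, 0.15, 0.15], "twist": [0, 0, 0.107]}, {"translation": [0.4, 0.2, 0.2], "twist": [0, 0, 0.107]}, {"translation": [0.5, 0.25, 0.25], "twist": [0, 0, 0.107]}, {"translation": [0.6, 0.3, 0.3], "twist": [0, 0, 0.107]}, {"translation": [0.7, 0.35, 0.3], "twist": [0, 0, 0.107]}, {"translation": [0.8, 0.4, 0.3], "twist": [0, 0, 0.107]}, {"translation": [0.9, 0.4, 0.3], "twist": [0, 0, 0.107]}, {"translation": [0.9, 0.4, 0.3], "twist": [0, 0, 0.107]}], "grip": 1}}

```text
t: 28.65
ee_pos: [560.0, 4.9, 340.8]
orientation: [3.142, 0.002, 0.001]
ft_force: [-0.5, 0.6, -0.4]
width: 11.4
```

Run:
```python
from h import *
d=grab('wrist','w9'); o=ctrl.get_obs(); print(o['t'],o['ee_pos'],o['orientation'],o['width'],o['ft_force'])
```

```text
28.7 [559.22648417   4.77952659 340.5815134 ] [ 3.14154392e+00  1.42603846e-03 -7.73653512e-04] 7.192736289069746 [ 0.15687074  0.6271587  -0.09390403]
```

View pics/w9.png

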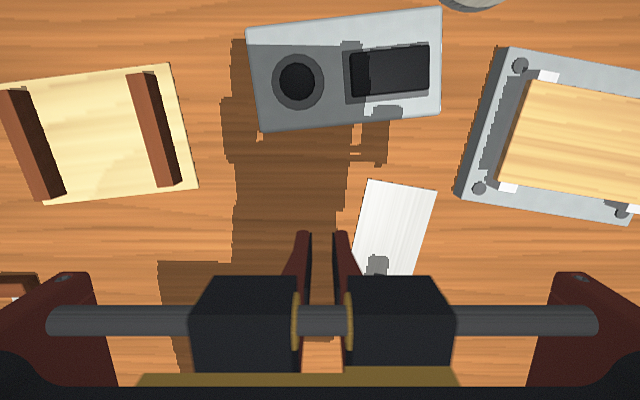

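The scraper lies flat on open bench and the panel sits square on the plate. The round key is at (296,81) and the bar key is centred near (391,71).

Run:
```python
from h import *
d=load('w9'); g=cv2.cvtColor(d['img'],cv2.COLOR_RGB2GRAY)
for n,roi in (('round',(265,50,330,115)),('bar',(340,35,440,110))):
    x0,y0,x1,y1=roi; m=np.zeros_like(g); m[y0:y1,x0:x1]=(g[y0:y1,x0:x1]<58)*255
    m=cv2.morphologyEx(m,cv2.MORPH_OPEN,np.ones((3,3)))
    c=max(cv2.findContours(m,0,1)[0],key=cv2.contourArea); print(n,cv2.boundingRect(c))
    for z in (45,50,55):
        w=np.array([ray(d,u,v,z)[:2] for u,v in c[:,0]],np.float32); r=cv2.minAreaRect(w); print(z,np.round(r[0],1),np.round(r[1],1),round(r[2],1))
P=[ray(d,u,v,40)[:2] for u,v in ((247,30),(441,7),(441,112),(262,132))]; print(np.round(P,1),np.mean(P,0))
```

```text
round (279, 62, 36, 39)
45 [663.7  26.9] [30.7 30.9] 41.7
50 [663.3  26.5] [30.2 30.4] 41.7
55 [662.9  26.1] [29.6 29.8] 41.7
bar (349, 45, 80, 53)
45 [672.3 -52.8] [36.4 68.1] 6.4
50 [671.8 -51.8] [35.8 66.8] 6.4
55 [671.2 -50.7] [35.1 65.6] 6.4
[[ 704.9   68.6]
 [ 722.2  -94.2]
 [ 638.2 -104.2]
 [ 620.1   60.8]] [671.37506336 -17.23125299]
```

>>> {"op": "send_rows", "data": {"commands": [{"translation": [0.1, 0.02, -0.05], "twist": [0, 0, 0]}, {"translation": [0.2, 0.04, -0.1], "twist": [0, 0, 0]}, {"translation": [0.3, 0.06, -0.15], "twist": [0, 0, 0]}, {"translation": [0.4, 0.08, -0.2], "twist": [0, 0, 0]}, {"translation": [0.5, 0.1, -0.25], "twist": [0, 0, 0]}, {"translation": [0.6, 0.12, -0.3], "twist": [0, 0, 0]}, {"translation": [0.7, 0.15, -0.35], "twist": [0, 0, 0]}, {"translation": [0.8, 0.18, -0.4], "twist": [0, 0, 0]}, {"translation": [0.9, 0.2, -0.45], "twist": [0, 0, 0]}, {"translation": [1, 0.217, -0.5], "twist": [0, 0, 0]}], "grip": 1}}

```text
t: 29.7
ee_pos: [659.6, 26.7, 290.5]
orientation: [-3.142, -0.001, -0.0]
ft_force: [-0.8, 0.9, 0.0]
width: 0.4
```

>>> {"op": "send_rows", "data": {"commands": [{"translation": [0.035, 0, -0.07], "twist": [0, 0, 0]}, {"translation": [0.035, 0, -0.14], "twist": [0, 0, 0]}, {"translation": [0.035, 0, -0.21], "twist": [0, 0, 0]}, {"translation": [0.035, 0, -0.28], "twist": [0, 0, 0]}, {"translation": [0.035, 0, -0.34], "twist": [0, 0, 0]}, {"translation": [0.035, 0, -0.39], "twist": [0, 0, 0]}, {"translation": [0.035, 0, -0.43], "twist": [0, 0, 0]}, {"translation": [0.035, 0, -0.46], "twist": [0, 0, 0]}, {"translation": [0.035, 0, -0.48], "twist": [0, 0, 0]}, {"translation": [0.035, 0, -0.48], "twist": [0, 0, 0]}]}}

```text
t: 30.7
ee_pos: [662.3, 26.5, 243.0]
orientation: [3.142, 0.001, -0.0]
ft_force: [-1.3, 0.1, 2.0]
width: 0.7
```

>>> {"op": "send_rows", "data": {"commands": [{"translation": [0, 0, -0.01], "twist": [0, 0, 0]}, {"translation": [0, 0, -0.02], "twist": [0, 0, 0]}, {"translation": [0, 0, -0.03], "twist": [0, 0, 0]}, {"translation": [0, 0, -0.04], "twist": [0, 0, 0]}, {"translation": [0, 0, -0.05], "twist": [0, 0, 0]}, {"translation": [0, 0, -0.06], "twist": [0, 0, 0]}, {"translation": [0, 0, -0.07], "twist": [0, 0, 0]}, {"translation": [0, 0, -0.08], "twist": [0, 0, 0]}, {"translation": [0, 0, -0.08], "twist": [0, 0, 0]}, {"translation": [0, 0, -0.08], "twist": [0, 0, 0]}]}}

```text
t: 31.7
ee_pos: [662.4, 26.5, 237.9]
orientation: [3.142, 0.001, 0.001]
ft_force: [-9.7, -0.4, 25.9]
width: 0.4
```

>>> {"op": "send_rows", "data": {"commands": [{"translation": [0, 0, 0.01], "twist": [0, 0, 0]}, {"translation": [0, 0, 0.02], "twist": [0, 0, 0]}, {"translation": [0, 0, 0.03], "twist": [0, 0, 0]}, {"translation": [0, 0, 0.04], "twist": [0, 0, 0]}, {"translation": [0, 0, 0.045], "twist": [0, 0, 0]}, {"translation": [0, 0, 0.045], "twist": [0, 0, 0]}, {"translation": [0, 0, 0.045], "twist": [0, 0, 0]}, {"translation": [0, 0, 0.045], "twist": [0, 0, 0]}, {"translation": [0, 0, 0.045], "twist": [0, 0, 0]}, {"translation": [0, 0, 0.045], "twist": [0, 0, 0]}]}}

```text
t: 32.7
ee_pos: [662.3, 26.5, 239.4]
orientation: [-3.142, -0.001, 0.0]
ft_force: [-1.1, 0.0, 4.3]
width: 0.5
```

>>> {"op": "send_rows", "data": {"commands": [{"translation": [0, 0, 0.01], "twist": [0, 0, 0]}, {"translation": [0, 0, 0.015], "twist": [0, 0, 0]}, {"translation": [0, 0, 0.02], "twist": [0, 0, 0]}, {"translation": [0, 0, 0.02], "twist": [0, 0, 0]}, {"translation": [0, 0, 0.02], "twist": [0, 0, 0]}, {"translation": [0, 0, 0.02], "twist": [0, 0, 0]}, {"translation": [0, 0, 0.02], "twist": [0, 0, 0]}, {"translation": [0, 0, 0.02], "twist": [0, 0, 0]}, {"translation": [0, 0, 0.02], "twist": [0, 0, 0]}, {"translation": [0, 0, 0.02], "twist": [0, 0, 0]}]}}

```text
t: 33.7
ee_pos: [662.3, 26.5, 241.5]
orientation: [-3.142, -0.001, -0.0]
ft_force: [-0.8, -0.1, 3.0]
width: 0.4
```

The round key was pressed onto its hard stop: about 5 N spring force near z 238, then 26 N. On to the bar key.

>>> {"op": "send_rows", "data": {"commands": [{"translation": [0, 0, 0.1], "twist": [0, 0, 0]}, {"translation": [0, 0, 0.2], "twist": [0, 0, 0]}, {"translation": [0, -0.05, 0.25], "twist": [0, 0, 0]}, {"translation": [0.02, -0.2, 0.25], "twist": [0, 0, 0]}, {"translation": [0.04, -0.35, 0.25], "twist": [0, 0, 0]}, {"translation": [0.06, -0.5, 0.25], "twist": [0, 0, 0]}, {"translation": [0.08, -0.64, 0.25], "twist": [0, 0, 0]}, {"translation": [0.08, -0.74, 0.25], "twist": [0, 0, 0]}, {"translation": [0.08, -0.76, 0.25], "twist": [0, 0, 0]}, {"translation": [0.08, -0.76, 0.25], "twist": [0, 0, 0]}]}}

```text
t: 34.7
ee_pos: [670.2, -50.1, 266.3]
orientation: [-3.141, 0.0, 0.001]
ft_force: [0.2, 0.3, -0.6]
width: 0.1
```

>>> {"op": "send_rows", "data": {"commands": [{"translation": [0, 0, -0.05], "twist": [0, 0, 0]}, {"translation": [0, 0, -0.1], "twist": [0, 0, 0]}, {"translation": [0, 0, -0.15], "twist": [0, 0, 0]}, {"translation": [0, 0, -0.19], "twist": [0, 0, 0]}, {"translation": [0, 0, -0.215], "twist": [0, 0, 0]}, {"translation": [0, 0, -0.235], "twist": [0, 0, 0]}, {"translation": [0, 0, -0.25], "twist": [0, 0, 0]}, {"translation": [0, 0, -0.25], "twist": [0, 0, 0]}, {"translation": [0, 0, -0.25], "twist": [0, 0, 0]}, {"translation": [0, 0, -0.25], "twist": [0, 0, 0]}]}}

```text
t: 35.7
ee_pos: [670.3, -49.5, 241.7]
orientation: [-3.142, -0.001, -0.0]
ft_force: [-1.7, 1.5, 2.9]
width: 0.4
```

>>> {"op": "send_rows", "data": {"commands": [{"translation": [0, 0, -0.01], "twist": [0, 0, 0]}, {"translation": [0, 0, -0.02], "twist": [0, 0, 0]}, {"translation": [0, 0, -0.03], "twist": [0, 0, 0]}, {"translation": [0, 0, -0.04], "twist": [0, 0, 0]}, {"translation": [0, 0, -0.05], "twist": [0, 0, 0]}, {"translation": [0, 0, -0.055], "twist": [0, 0, 0]}, {"translation": [0, 0, -0.055], "twist": [0, 0, 0]}, {"translation": [0, 0, -0.055], "twist": [0, 0, 0]}, {"translation": [0, 0, -0.055], "twist": [0, 0, 0]}, {"translation": [0, 0, -0.055], "twist": [0, 0, 0]}]}}

```text
t: 36.7
ee_pos: [670.4, -49.5, 238.1]
orientation: [3.142, 0.001, 0.001]
ft_force: [-7.1, 1.5, 20.0]
width: 0.2
```

The bar key reached its hard stop too (20 N at z 238). Releasing, backing away and doing the last checks.

>>> {"op": "send_rows", "data": {"commands": [{"translation": [0, 0, 0.05], "twist": [0, 0, 0]}, {"translation": [0, 0, 0.15], "twist": [0, 0, 0]}, {"translation": [0, 0, 0.25], "twist": [0, 0, 0]}, {"translation": [0, 0, 0.35], "twist": [0, 0, 0]}, {"translation": [-0.1, 0, 0.45], "twist": [0, 0, 0]}, {"translation": [-0.2, -0.1, 0.55], "twist": [0, 0, 0]}, {"translation": [-0.3, -0.25, 0.65], "twist": [0, 0, 0]}, {"translation": [-0.4, -0.4, 0.75], "twist": [0, 0, 0]}, {"translation": [-0.5, -0.55, 0.85], "twist": [0, 0, 0]}, {"translation": [-0.6, -0.7, 0.95], "twist": [0, 0, 0]}]}}

```text
t: 37.7
ee_pos: [609.2, -121.3, 331.9]
orientation: [3.142, 0.0, 0.0]
ft_force: [-0.5, 0.5, 0.2]
width: 0.5
```

>>> {"op": "send_rows", "data": {"commands": [{"translation": [0, -0.1, 0.1], "twist": [0, 0, 0]}, {"translation": [0, -0.2, 0.2], "twist": [0, 0, 0]}, {"translation": [0, -0.3, 0.3], "twist": [0, 0, 0]}, {"translation": [0, -0.4, 0.4], "twist": [0, 0, 0]}, {"translation": [0, -0.5, 0.5], "twist": [0, 0, 0]}, {"translation": [0, -0.6, 0.6], "twist": [0, 0, 0]}, {"translation": [0, -0.7, 0.7], "twist": [0, 0, 0]}, {"translation": [0, -0.8, 0.7], "twist": [0, 0, 0]}, {"translation": [0, -0.8, 0.7], "twist": [0, 0, 0]}, {"translation": [0, -0.8, 0.7], "twist": [0, 0, 0]}]}}

```text
t: 38.7
ee_pos: [610.1, -199.6, 400.3]
orientation: [-3.141, -0.0, 0.002]
ft_force: [0.6, 0.7, 0.4]
width: 0.9
```

Run:
```python
from h import *
d=grab('wrist','w10'); i=d['img']; o=ctrl.get_obs(); print(o['t'],o['ee_pos'],o['ft_force'],np.abs(o['qvel']).max())
hs=cv2.cvtColor(i,cv2.COLOR_RGB2HSV); print('exp px',proj(d,[607.6,-248.2,55]).round())
def px(x,y,z):
    c,s=np.cos(-.166),np.sin(-.166); return proj(d,[607.6+c*x-s*y,-248.2+s*x+c*y,z])
E4=[px(x,y,55) for x,y in ((-45,-85),(45,-85),(45,85),(-45,85))]; print('expected',np.round(E4,1).tolist())
# panel: warm light
u,v=proj(d,[607.6,-248.2,55]).astype(int); b=hs[v,u]; print('hsv',b)
m=((hs[...,0]>12)&(hs[...,0]<32)&(hs[...,1]>50)&(hs[...,2]>90)).astype(np.uint8)*255
k=np.zeros_like(m); cv2.fillConvexPoly(k,np.array([px(x,y,22) for x,y in ((-73,-93),(73,-93),(73,93),(-73,93))]).astype(int),255)
m=cv2.morphologyEx(m&k,cv2.MORPH_OPEN,np.ones((3,3)))
c=max(cv2.findContours(m,0,1)[0],key=cv2.contourArea)[:,0]
r=cv2.minAreaRect(np.array([ray(d,a,e,55)[:2] for a,e in c],np.float32)); print('panel',r)
w=((hs[...,1]<60)&(hs[...,2]>60)).astype(np.uint8)
```

```text
38.75 [ 610.05954692 -199.32671257  400.24867825] [-0.28676236  0.75935915  0.20550473] 0.00795235473219608
exp px [365. 185.]
expected [[426.2, 231.9], [447.9, 158.2], [296.2, 132.3], [285.4, 209.7]]
hsv [ 24  81 254]
panel ((608.7979736328125, -244.94039916992188), (162.82569885253906, 90.55631256103516), 80.49383544921875)
```

Run:
```python
from h import *
d=load('w10'); g=cv2.GaussianBlur(d['img'],(3,3),0).astype(int); c,s=np.cos(-.166),np.sin(-.166)
def W(x,y,z): return proj(d,[607.6+c*x-s*y,-248.2+s*x+c*y,z])
def edge(pts,z):
    v=np.array([g[tuple(np.round(W(*p,z)).astype(int)[::-1])] for p in pts]); e=np.abs(v[4:]-v[:-4]).sum(1); return pts[e.argmax()+2]
t=np.arange(-12,12.1,.5)
for x in (-25,0,25): print('panel +y/-y at x',x,[edge([(x,sg*85+k) for k in t],55)[1] for sg in (1,-1)])
for y in (-40,0,40): print('panel -x/+x at y',y,[edge([(sg*45+k,y) for k in t],55)[0] for sg in (-1,1)])
for x in (-60,60): print('slab +y/-y',x,[edge([(x,sg*95+k) for k in t],22)[1] for sg in (1,-1)])
```

```text
panel +y/-y at x -25 [np.float64(92.0), np.float64(-84.0)]
panel +y/-y at x 0 [np.float64(91.0), np.float64(-84.5)]
panel +y/-y at x 25 [np.float64(91.5), np.float64(-85.5)]
panel -x/+x at y -40 [np.float64(-45.0), np.float64(53.0)]
panel -x/+x at y 0 [np.float64(-44.0), np.float64(45.0)]
panel -x/+x at y 40 [np.float64(-44.0), np.float64(53.5)]
slab +y/-y -60 [np.float64(87.5), np.float64(-84.0)]
slab +y/-y 60 [np.float64(86.5), np.float64(-87.0)]
```

```bash
python3 -c "
from workcell import ctrl
print(ctrl.close_job())"
```

```text
the job is handed in; nothing more can be done
None
```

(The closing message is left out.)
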